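Clear the code reader and show it the spun sample tube

TASK

The orange-capped control bottle is blocking the code reader on the lab counter: stand it back in its gap, upright on the counter midway between the blue-capped and the green-capped bottles and in line with them. Then draw the red-capped sample tube out of the centrifuge rotor and show it to the reader: upright with the cap on top, the bar code on its label facing the window squarely and level with the window's centre, straight in front of the window and about 9 cm away from it. Finish while holding it there in the air, quite still, and leave everything else as it stands.

Things in the scene. Friction and masses are not known exactly. Their poses are not given: they have to be found in the camera images.
- control: white plastic bottle with orange cap and band, about 0.1 kg: body 44 mm wide to 60 mm height, neck 22 mm wide at 76 mm, cap 28 mm wide from 80 to 106 mm (grip here); origin at the centre of its underside, z up; at the start it stands in front of the code reader's window, where the tube has to be shown
- blue_bottle: white plastic bottle with blue cap and band, about 0.1 kg: body 44 mm wide to 60 mm height, neck 22 mm wide at 76 mm, cap 28 mm wide from 80 to 106 mm (grip here); origin at the centre of its underside, z up; its x axis points along the row to the green-capped bottle, whose centre is 150 mm away; the gap for the control bottle is midway, 75 mm along this x axis
- green_bottle: white plastic bottle with green cap and band, about 0.1 kg: body 44 mm wide to 60 mm height, neck 22 mm wide at 76 mm, cap 28 mm wide from 80 to 106 mm (grip here); origin at the centre of its underside, z up; the other end of the gap, 150 mm from the blue-capped bottle
- tube: sample tube, 13 mm diameter, 82 mm long, some 14 g; red cap 17 mm wide from 60 to 82 mm up its axis (grip here); label with a ladder of black bars on one side; origin at its bottom's centre, z along the tube to the cap, x to the bar code side. Starts in a rotor sleeve leaning 30 degrees, cap inwards, code outwards and up; the sleeve covers its lower 45 mm with 1 mm play: draw it out along its axis
- code (a point): centre of the bar code, on the surface of the sample tube's label 38 mm up from its bottom, 6.7 mm off its axis; x points out of the label, z to the cap
- balance: balance tube: the same tube with a white cap and no label, in the sleeve opposite the sample tube; stays there
- rotor: blue six-place angle rotor, turns on a vertical axis with slight friction (0.02 N m); origin on its axis 80 mm above the counter, z up, x towards the sample tube. Sleeves 20 mm wide outside, leaning 30 degrees, the other four empty. The tube's bottom is 85 mm from the axis and 39 mm above the origin, its cap's top 44 mm from the axis and 110 mm above the origin
- centrifuge: white bench centrifuge, fixed, 290 x 250 mm, deck 165 mm above the counter with an open chamber 210 mm in diameter round the rotor; origin on the counter below the rotor's axis; control panel end towards -x (165 mm away), hinge end towards +x (125 mm), where the lid stands open and upright, reaching 405 mm above the counter
- reader: code reader on a stand, fixed: white head 58 mm deep, 74 mm wide, from 78 to 156 mm above the counter, on a grey foot 96 mm in diameter; origin on the counter under the head's centre, z up, its window faces its -x
- window (a point): centre of the reader's dark window (50 mm wide, 40 mm high), 115 mm above the counter; x points into the reader, so the spot to show a code lies at -x
- slide_box: blue slide box 87 x 100 x 36 mm, bystander, loose; origin at the centre of its underside
- tube_rack: green rack with six capped tubes, 70 x 140 mm, 88 mm high, bystander, loose; origin at the centre of its underside
- lid (a joint): the centrifuge's open lid on its stiff hinge: 0 standing open as at the start, -1.7 shut; leave it open
Not all that is in view belongs to the job. Leave any purple look-alike of the reader alone.

How it is judged:
On the way, in this order (a step that is already met when the one before it is completed fails the run):
1. the control bottle stands released in its gap between the two reference bottles (x of control in the frame of blue_bottle between 0.06 and 0.09 m and y of control in the frame of blue_bottle between -0.015 and 0.015 m and height (world z) of control below 0.005 m and angle between control's own z axis and vertical below 0.1 rad and contact force between the fingers and control below 0.05 N and linear speed of control below 0.02 m/s), for 0.3 s.
2. the sample tube has been drawn out of the rotor and is carried by the fingers clear of the centrifuge's chamber (contact force between the fingers and tube above 0.3 N and horizontal distance between tube and rotor above 0.15 m), for 0.1 s.
At the end, for the whole second after the job is handed in: Control bottle upright, released, within 15 mm of the gap's middle along and across the row. Fingers hold the tube still: within 10 degrees of upright, code within 15 mm of window height, axis 65 to 125 mm before the window, within 18 mm sideways, code facing it within about 18 degrees (all of step 1 and contact force between the fingers and tube above 0.3 N and angle between tube's own z axis and vertical below 0.17 rad and height (world z) of code between 0.1 and 0.13 m and y of tube in the frame of window between -0.018 and 0.018 m and x of tube in the frame of window between -0.125 and -0.065 m and x of window in the frame of tube between 0.06 and 0.13 m and y of window in the frame of tube between -0.03 and 0.03 m and linear speed of tube below 0.02 m/s and angular speed of tube below 0.2 rad/s); the arm keeps its last pose, push and grip.
It fails at once if the blue-capped or the green-capped bottle is shifted more than 15 mm or tipped (distance of any of blue_bottle, green_bottle from where it was at the start of the episode above 0.015 m or angle between any of blue_bottle, green_bottle's own z axis and vertical above 0.3 rad).
It fails at once if the control bottle is knocked over (angle between control's own z axis and vertical above 0.8 rad).
It fails at once if the balance tube is drawn out of its sleeve or the lid is swung down (z of balance in the frame of rotor above 0.055 m or value of joint lid below -0.4 rad).
It fails at once if the sample tube is dropped or put down on the counter (height (world z) of tube below 0.03 m).
It fails at once if the slide box or the tube rack is shifted more than 25 mm (distance of any of slide_box, tube_rack from where it was at the start of the episode above 0.025 m).
It also fails if it takes over 51 s, if anything falls off the work surface, if the arm or the gripper's body presses on something with over 40 N, if the wrist force passes 120 N, or if a joint passes its speed limit or range.

ROBOT

A 6-joint arm with a two-finger parallel gripper is mounted at the origin on the work surface. World frame = base frame: x ahead of the robot, y to its left, z up, the work surface at z = 0. Lengths are in m, angles in rad, forces in N, time in s.
With the tool pointing down it reaches from about 0.35 to 0.975 m from the base axis. Payload 4.9 kg.
Tool frame: the origin (TCP) lies between the finger pads; the fingertips stand 14 mm ahead of it and the grasp point (between the pads) lies 5 mm behind it (manip.tcp_to_tips is the distance from the TCP to the fingertips, in m); z points along the fingers, y is the line along which they close (so a half turn about z gives the same grasp; the last joint's range is limited). The gripper opens to 85 mm and grips with 20 to 120 N. Pads are 22 mm wide; open, the fingers measure 114 mm over their backs; the gripper's body (76 mm by 85 mm) begins 54 mm behind the grasp point. The pads swing forward as they close: fully open they stand 13 mm farther back than shut.
Start: joints at [-1.29, 0.053, 1.613, -0, 1.476, -0.119], TCP at [0.243, -0.576, 0.245] pointing down, gripper open.
Joint ranges: [-3.01, 3.01], [-1.01, 2.22], [0.06, 2.58], [-1.02, 4.17], [0.09, 2.62], [-3.14, 3.14]. Speed limits (rad/s): [2.57, 2.57, 3.14, 3.14, 3.14, 3.14].

INTERFACE

Orientations are given as a unit quaternion [w, x, y, z].
In Python, from plant import manip gives the robot as it stands.
- The arm moves only by the tool servo_tool, never from a script. Its argument "moves" is a list that holds one entry, the list of rows, each a list of 7 numbers: the shift along the tool's x, y, z in mm, then the turn, a rotation vector about the tool's x, y, z in degrees, then the finger opening in mm, from 0 to 85.4. In form: [[[x, y, z, ax, ay, az, fingers], ...]]. A call has 1 to 12 rows; each row shifts and turns the commanded pose from where the row before left it, along the tool's axes as they then stand; what a row does not reach is not made up. A row lasts 1/8 s, in which the tool goes at most 62.5 mm and 10.7 degrees, less where a joint would pass 70% of its speed; a pose out of reach is approached as far as the arm can. A call with a gripper value outside its range is refused whole. The fingers move at their own pace and stop on an object; the grip force is fixed at half the most. Time passes only in rows, so rows that do not move let the fingers close. It gives the time, the measured TCP pose, the force, the opening and the grip force at its end, in the units of the state.
- manip.state(): the state, without advancing time (a new reading comes with each control period).
- manip.grab_frame(name): name is "scene" or "top" or "wrist"; returns a dict with "image" (420x560x3 uint8, blue, green, red), "mtx" (3x3 intrinsics, pixels), "eye" and "rotation" of the camera in the world. Camera axes: x right, y down, z forward; pixel columns grow to the right and rows downward; lengths in m; the calibration is good to about 2 mm. A picture is of the moment at which its call begins. There is no depth.
- manip.job_done(): hands the job in; it is judged then, once.
The state is a dict: "time": time; "joint_pos": joint angles; "joint_vel": joint speeds; "joint_efforts": joint torques, N m; "tool_pos": TCP position; "tool_rot": TCP orientation; "contact_force": force on the tool from outside, world axes, zero at the start; "ft_torque": the same for the moment, N m; "gripper_width": opening from 0.0 (shut) to 1.0 (fully open); "grasp_force": force on a finger pad.
Only numpy, scipy, OpenCV 4.12 (cv2) and the standard library are available. Lean on these libraries where they do the work, as an engineer would, in place of code of your own. Each camera call takes 0.05 s, during which the arm holds its last target. There are 200 camera calls.

## Working session

There is one attempt and no reset: what is moved stays moved. The work goes in short steps, Python scripts to look and compute and a tool call to move; the robot and the scene stay as the last step left them, time stands still between calls to the robot, and variables do not carry over. Pictures are saved under pics/ and viewed, at most 14 in all, crops included, and the job is handed in when it is done.

Besides the shell and the picture viewer there is one more tool, called as a command line: name --argument value ..., lists and objects as JSON in quotes. servo_tool: Moves the arm, as the interface text tells. Its arguments: {"type":"object","properties":{"moves":{"type":"array"}},"required":["moves"]}

```bash
mkdir -p pics; ls; python3 - <<'E'
from plant import manip
import cv2,pickle
d={}
for n in("scene","top"):
    f=manip.grab_frame(n);d[n]=f;cv2.imwrite(f"pics/{n}0.png",f["image"]);print(n,f["mtx"],f["eye"],f["rotation"])
pickle.dump(d,open("f0.pkl","wb"));s=manip.state();print(s["tool_pos"],s["tool_rot"],s["time"])
E
```

```text
pics
scene [[445.22260157   0.         280.01715473]
 [  0.         445.22260157 210.10414032]
 [  0.           0.           1.        ]] [0.93145898 0.62754488 1.12510908] [-0.10024632  0.31783014  0.89380157 -0.30008904]
top [[473.62263694   0.         282.99584941]
 [  0.         473.62263694 204.57371387]
 [  0.           0.           1.        ]] [0.1834351  0.04421819 1.74705682] [ 0.0549495  -0.70295777  0.70615501 -0.06462216]
[ 0.24311725 -0.57516643  0.2441532 ] [-9.69210803e-04  9.80080595e-01  1.98597782e-01 -8.98447334e-05] 0.1
```

View pics/scene0.png

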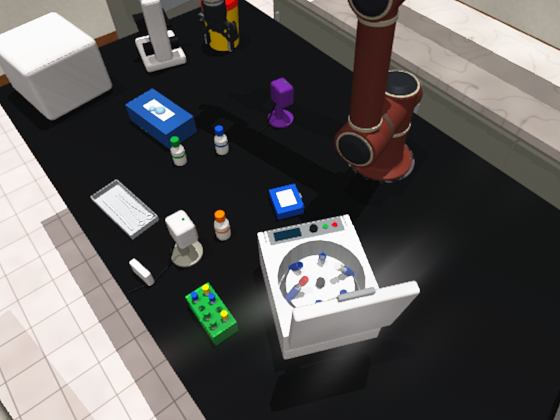

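View pics/top0.png

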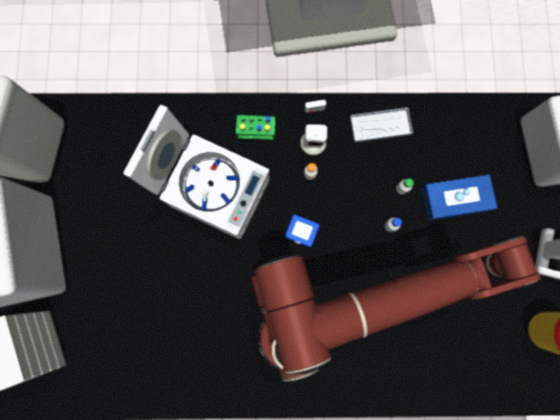

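The scene picture shows the control bottle (orange cap, 220,216), blue cap (219,130), green cap (175,142), white reader (182,228), purple look-alike (282,92), and red tube cap (303,282). The top picture shows the same things. I'll check them in enlarged crops.

```bash
cat > h.py <<'E'
import numpy as np,cv2,pickle
from scipy.spatial.transform import Rotation as R
def rot(f):return R.from_quat(np.r_[f["rotation"][1:],f["rotation"][0]]).as_matrix()
def at(f,px,z):  # world point of pixel at height z
    d=rot(f)@np.linalg.solve(f["mtx"],[px[0],px[1],1.]);e=np.array(f["eye"]);return e+d*(z-e[2])/d[2]
def proj(f,p):
    c=f["mtx"]@(rot(f).T@(np.array(p)-f["eye"]));return c[:2]/c[2]
def tri(fs,pxs):
    A=np.zeros((3,3));b=np.zeros(3)
    for f,p in zip(fs,pxs):
        d=rot(f)@np.linalg.solve(f["mtx"],[p[0],p[1],1.]);d/=np.linalg.norm(d);M=np.eye(3)-np.outer(d,d);A+=M;b+=M@f["eye"]
    return np.linalg.solve(A,b)
E
python3 - <<'E'
from h import *
d=pickle.load(open("f0.pkl","rb"))
a=d["top"]["image"][95:245,155:420];cv2.imwrite("pics/topc.png",cv2.resize(a,None,fx=3,fy=3,interpolation=2))
a=d["scene"]["image"][115:355,150:420];cv2.imwrite("pics/scc.png",cv2.resize(a,None,fx=2.5,fy=2.5,interpolation=2))
E
```

```text
(no output)
```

View pics/topc.png

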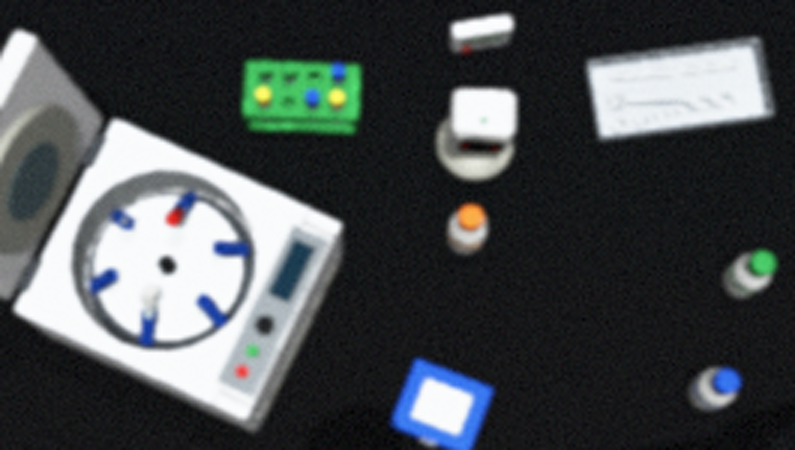

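View pics/scc.png

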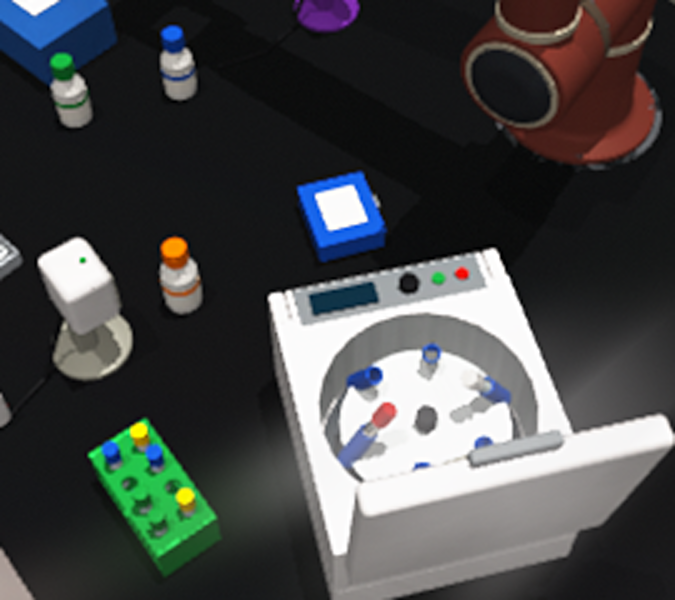

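Top crop: orange (470,215), green (763,262) and blue (726,381) caps, reader head (485,115) with its window towards the control, red tube cap (175,215). Scene crop: orange (175,253), blue (172,40), green (62,68), red cap (384,415). Not to be confused: the rack's tube caps and the purple reader. Next I triangulate.

```bash
python3 - <<'E'
from h import *
d=pickle.load(open("f0.pkl","rb"));T,S=d["top"],d["scene"]
def cen(f,p,tol=14,r=9):
    h=cv2.cvtColor(f["image"],cv2.COLOR_BGR2HSV).astype(int);x,y=int(p[0]),int(p[1])
    h0=np.median(h[y-1:y+2,x-1:x+2,0]);m=np.zeros(h.shape[:2],bool)
    m[y-r:y+r+1,x-r:x+r+1]=1
    m&=(abs((h[...,0]-h0+90)%180-90)<tol)&(h[...,1]>110)&(h[...,2]>70)
    v,u=np.nonzero(m);return np.array([u.mean(),v.mean()]),m.sum()
t=lambda x,y:(155+x/3,95+y/3); s=lambda x,y:(150+x/2.5,115+y/2.5)
for n,a,b in[("ctl",t(470,215),s(175,253)),("blue",t(726,381),s(172,40)),("green",t(763,262),s(62,68)),("red",t(175,216),s(384,414))]:
    pa,na=cen(T,a,r=6);pb,nb=cen(S,b);p=tri([T,S],[pa,pb])
    print(n,pa,na,pb,nb,p.round(4),at(T,pa,.103)[:2].round(4),at(S,pb,.095)[:2].round(4),(proj(T,p)-pa).round(1))
print("head top corners",[at(T,t(*q),.156)[:2].round(4) for q in[(455,92),(515,89),(517,137),(453,141)]])
print("rotor hub",tri([T,S],[t(167,265),s(426,418)]))
print("white cap",tri([T,S],[t(150,297),s(474,380)]))
print("deck corners",[at(T,t(*q),.165)[:2].round(4) for q in[(116,121),(342,222),(252,414),(15,310)]])
print("chamber c",at(T,t((73+254)/2,(171+348)/2),.165))
print("reader foot c",at(T,t(476,142),.005), "scene head corners",[at(S,s(*q),.156)[:2].round(4) for q in[(40,253),(82,239),(116,283),(72,305)]])
E
```

```text
ctl [311.54545455 166.36363636] 66 [219.45081967 215.58196721] 122 [ 0.6029 -0.0807  0.0926] [ 0.6026 -0.082 ] [ 0.6017 -0.0765] [-0.6  0.6]
blue [397.32432432 221.40540541] 74 [218.68965517 129.90804598] 87 [ 0.4022 -0.3812  0.0903] [ 0.4031 -0.3804] [ 0.4026 -0.3734] [-0.7  0.7]
green [409.078125 181.890625] 64 [174.23076923 140.65384615] 78 [ 0.545  -0.4301  0.0921] [ 0.5449 -0.429 ] [ 0.5443 -0.4245] [-0.5  0.6]
red [212.9  166.95] 20 [303.08333333 279.83333333] 48 [0.5816 0.2614 0.1755] [0.6013 0.2699] [0.5506 0.232 ] [-0.4  0.4]
head top corners [array([ 0.7361, -0.0631]), array([ 0.7397, -0.1335]), array([ 0.6813, -0.1346]), array([ 0.6766, -0.0599])]
rotor hub [0.5348539  0.27497632 0.12735716]
white cap [0.48827335 0.28809926 0.16983148]
deck corners [array([0.6984, 0.3301]), array([0.5779, 0.0691]), array([0.3577, 0.1697]), array([0.4767, 0.438 ])]
chamber c [0.53452106 0.27194578 0.165     ]
reader foot c [ 0.72205746 -0.09911875  0.005     ] scene head corners [array([ 0.7343, -0.125 ]), array([ 0.6891, -0.1124]), array([ 0.6919, -0.0393]), array([ 0.7426, -0.0448])]
```

```bash
cat > go.py <<'E'
# usage: go.py x y z yaw_deg tilt_deg : turn (first), then shift, both in tool axes
import sys
from h import *
from plant import manip
x,y,z,yaw,tilt=map(float,sys.argv[1:6])
s=manip.state();q=s["tool_rot"];C=R.from_quat(np.r_[q[1:],q[0]])
G=R.from_euler("z",yaw,degrees=True)*R.from_euler("x",180,degrees=True)*R.from_euler("y",tilt,degrees=True)
d=np.array([x,y,z])-s["tool_pos"]
print("t",round(s["time"],2),"pos",np.round(s["tool_pos"],4),"turn",np.degrees((C.inv()*G).as_rotvec()).round(1),
 "shift after turn mm",(G.inv().apply(d)*1000).round(1),"shift before turn",(C.inv().apply(d)*1000).round(1),"F",np.round(s["contact_force"],1),"w",round(s["gripper_width"],3),"gf",round(s["grasp_force"],1),"j",np.round(s["joint_pos"],2))
E
python3 go.py .6027 -.0815 .2 -19 0
```

```text
t 0.1 pos [ 0.2431 -0.5752  0.2442] turn [-0.1  0.  41.9] shift after turn mm [ 179.3 -583.8   44.2] shift before turn [ 523.4 -314.7   44.9] F [-0.2  0.8  0.1] w 0.994 gf 0.0 j [-1.29  0.05  1.61 -0.    1.48 -0.12]
```

servo_tool --moves '[[[0, 0, 0, 0, 0, 10.5, 60], [0, 0, 0, 0, 0, 10.5, 60], [0, 0, 0, 0, 0, 10.5, 60], [0, 0, 0, 0, 0, 10.5, 60], [15, -49, 0, 0, 0, 0, 60], [15, -49, 0, 0, 0, 0, 60], [15, -49, 0, 0, 0, 0, 60], [15, -49, 0, 0, 0, 0, 60], [15, -49, 0, 0, 0, 0, 60], [15, -49, 0, 0, 0, 0, 60], [15, -49, 0, 0, 0, 0, 60], [15, -49, 0, 0, 0, 0, 60]]]'

```text
time: 1.6
tool_pos: [0.4854, -0.2429, 0.2449]
tool_rot: [-0.0, 0.986, -0.166, -0.0]
contact_force: [0.1, -0.1, 0.5]
gripper_width: 0.706
grasp_force: 0.0
```

```bash
python3 go.py .6027 -.0815 .2 -19 0
```

```text
t 1.6 pos [ 0.4854 -0.2429  0.2449] turn [-0.   0.  -0.1] shift after turn mm [  58.3 -190.8   44.9] shift before turn [  58.  -190.9   44.9] F [ 0.1 -0.1  0.5] w 0.706 gf 0.0 j [-0.6  -0.14  1.8  -0.    1.48  1.3 ]
```

Stop a little short and look from there with the wrist camera.

servo_tool --moves '[[[14, -46, 0, 0, 0, 0, 60], [14, -46, 0, 0, 0, 0, 60], [14, -46, 0, 0, 0, 0, 60], [10, -35, 0, 0, 0, 0, 60], [6, -18, 5, 0, 0, 0, 60], [0, 0, 0, 0, 0, 0, 60]]]'

```text
time: 2.35
tool_pos: [0.6019, -0.0825, 0.239]
tool_rot: [0.0, 0.986, -0.165, -0.001]
contact_force: [0.2, -0.1, -0.2]
gripper_width: 0.7
grasp_force: 0.0
```

```bash
python3 - <<'E'
from h import *
from plant import manip
f=manip.grab_frame("wrist");pickle.dump(f,open("w1.pkl","wb"));cv2.imwrite("pics/w1.png",f["image"])
print(f["eye"],proj(f,[.6027,-.0815,.106]),proj(f,[.679,-.097,.156]))
E
python3 go.py .6027 -.0815 .092 -19 0
```

```text
[ 0.67688149 -0.10844763  0.36705615] [280.68048681 205.80191744] [265.20126034 118.56621738]
t 2.4 pos [ 0.6016 -0.0833  0.2394] turn [ 0.   0.1 -0.1] shift after turn mm [  0.4  -2.1 147.4] shift before turn [  0.7  -2.2 147.4] F [-0.1 -0.2  0.4] w 0.7 gf 0.0 j [-0.26  0.02  1.66 -0.    1.47  1.64]
```

View pics/w1.png

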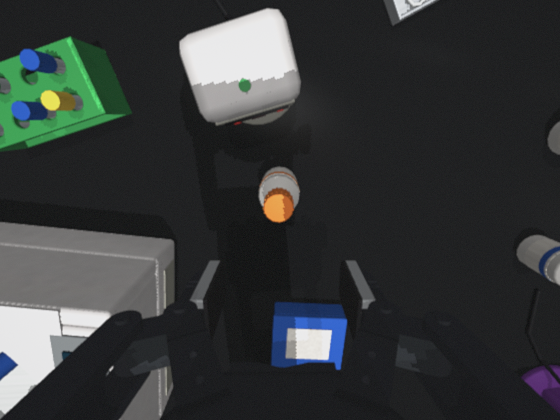

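Wrist view: orange cap top at (278,207), reader head top corners about (182,42), (277,12), (298,88), (207,119).

```bash
python3 - <<'E'
from h import *
f=pickle.load(open("w1.pkl","rb"))
print(at(f,(278,207.5),.106))
c=[at(f,q,.156)[:2] for q in[(182,42),(277,12),(298,88),(207,119)]]
print(np.round(c,4),np.mean(c,0));c=np.array(c)
for a,b in((0,1),(3,2),(3,0),(2,1)):v=c[b]-c[a];print(np.linalg.norm(v),np.degrees(np.arctan2(v[1],v[0])))
E
```

```text
[ 0.60195691 -0.07861656  0.106     ]
[[ 0.7395 -0.0631]
 [ 0.7353 -0.1253]
 [ 0.69   -0.1241]
 [ 0.6917 -0.0594]] [ 0.71411265 -0.09295198]
0.06234273546750215 -93.82619610763686
0.06471290583646097 -91.44459477513232
0.047955100985705185 -4.375458630163325
0.045301741488411526 -1.4799674817072415
```

servo_tool --moves '[[[0, -3, 30, 0, 0, 0, 60], [0, 0, 35, 0, 0, 0, 60], [0, 0, 35, 0, 0, 0, 60], [0, 0, 30, 0, 0, 0, 60], [0, 0, 17, 0, 0, 0, 60], [0, 0, 0, 0, 0, 0, 20], [0, 0, 0, 0, 0, 0, 20], [0, 0, 0, 0, 0, 0, 20], [0, 0, 0, 0, 0, 0, 20], [0, 0, 0, 0, 0, 0, 20]]]'

```text
time: 3.65
tool_pos: [0.604, -0.0804, 0.0948]
tool_rot: [0.0, 0.986, -0.166, 0.001]
contact_force: [0.0, 0.3, 4.3]
gripper_width: 0.307
grasp_force: 59.3
```

```bash
python3 go.py .474 -.405 .2 -19 0
```

```text
t 3.65 pos [ 0.604  -0.0804  0.0948] turn [ 0.  -0.1 -0.1] shift after turn mm [ -17.3  349.2 -105.2] shift before turn [ -16.6  349.3 -105.2] F [0.  0.3 4.3] w 0.307 gf 59.3 j [-0.25  0.15  1.77 -0.    1.22  1.65]
```

servo_tool --moves '[[[0, 0, -25, 0, 0, 0, 20], [0, 0, -45, 0, 0, 0, 20], [0, 0, -45, 0, 0, 0, 20], [-2, 25, -20, 0, 0, 0, 20], [-2, 45, 0, 0, 0, 0, 20], [-2, 50, 0, 0, 0, 0, 20], [-2, 50, 0, 0, 0, 0, 20], [-2, 50, 0, 0, 0, 0, 20], [-2, 50, 0, 0, 0, 0, 20], [-2, 45, 0, 0, 0, 0, 20], [-2, 25, 0, 0, 0, 0, 20], [0, 0, 0, 0, 0, 0, 20]]]'

```text
time: 5.15
tool_pos: [0.4758, -0.3973, 0.2276]
tool_rot: [-0.0, 0.986, -0.167, -0.0]
contact_force: [0.2, 0.2, -0.6]
gripper_width: 0.308
grasp_force: 59.3
```

```bash
python3 - <<'E'
from h import *
from plant import manip
f=manip.grab_frame("wrist");pickle.dump(f,open("w2.pkl","wb"));cv2.imwrite("pics/w2.png",f["image"])
for p in([.4025,-.3805,.106],[.545,-.4295,.106]):print(proj(f,p))
E
python3 go.py .474 -.405 .0955 -19 0
```

```text
[290.67713624 283.90922027]
[291.48931404 120.65291773]
t 5.2 pos [ 0.4764 -0.3963  0.2276] turn [-0.1  0.1 -0.2] shift after turn mm [  0.6   9.  132.1] shift before turn [  0.7   9.1 132.1] F [ 0.7  1.8 -0.5] w 0.307 gf 59.3 j [-0.81  0.05  1.64  0.    1.45  1.09]
```

View pics/w2.png

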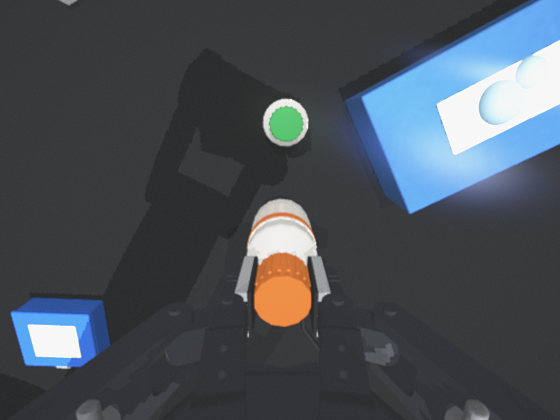

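Green cap at (286,122), a few px left of prediction; the control is upright in the grip at (283,290). Shift 7 mm and lower.

servo_tool --moves '[[[0, 7, 20, 0, 0, 0, 20], [0, 0, 35, 0, 0, 0, 20], [0, 0, 35, 0, 0, 0, 20], [0, 0, 25, 0, 0, 0, 20], [0, 0, 12, 0, 0, 0, 20], [0, 0, 4, 0, 0, 0, 20], [0, 0, 0, 0, 0, 0, 20]]]'

```text
time: 6.08
tool_pos: [0.475, -0.403, 0.0979]
tool_rot: [0.0, 0.986, -0.166, 0.0]
contact_force: [-0.2, -0.9, -0.4]
gripper_width: 0.31
grasp_force: 59.4
```

```bash
python3 go.py .474 -.405 .0955 -19 0
```

```text
t 6.08 pos [ 0.475  -0.403   0.0979] turn [ 0.  -0.1 -0.1] shift after turn mm [-0.3  2.2  2.4] shift before turn [-0.3  2.2  2.4] F [-0.2 -0.9 -0.4] w 0.31 gf 59.4 j [-0.82  0.18  1.73  0.    1.23  1.08]
```

servo_tool --moves '[[[0, 0, 2.5, 0, 0, 0, 20], [0, 0, 0, 0, 0, 0, 20], [0, 0, 0, 0, 0, 0, 60], [0, 0, 0, 0, 0, 0, 60], [0, 0, 0, 0, 0, 0, 60], [0, 0, -10, 0, 0, 0, 60], [0, 0, -30, 0, 0, 0, 60], [0, 0, -45, 0, 0, 0, 60], [0, 0, -45, 0, 0, 0, 60], [0, -20, -30, 0, 0, 0, 60], [0, -30, 0, 0, 0, 0, 60], [0, 0, 0, 0, 0, 0, 60]]]'

```text
time: 7.58
tool_pos: [0.4916, -0.3545, 0.2564]
tool_rot: [0.001, 0.986, -0.165, 0.001]
contact_force: [-1.4, -0.5, -0.4]
gripper_width: 0.706
grasp_force: 0.0
```

```bash
python3 - <<'E'
from h import *
from plant import manip
f=manip.grab_frame("wrist");t=manip.grab_frame("scene");pickle.dump((f,t),open("w3.pkl","wb"))
cv2.imwrite("pics/w3.png",np.hstack([cv2.resize(f["image"],(480,360)),cv2.resize(t["image"][100:260,120:290],(320,300))[:].copy() if 0 else cv2.copyMakeBorder(cv2.resize(t["image"][110:250,140:280],(320,320)),0,40,0,0,0)]))
E
python3 go.py .5345 .272 .33 -14 0
```

```text
t 7.67 pos [ 0.4908 -0.3557  0.255 ] turn [ 0.  -0.  -5.1] shift after turn mm [-109.4 -619.6  -75. ] shift before turn [-163.7 -607.5  -75.3] F [ 0.4 -1.3 -0.4] w 0.701 gf 0.0 j [-0.75  0.    1.65 -0.    1.49  1.15]
```

View pics/w3.png

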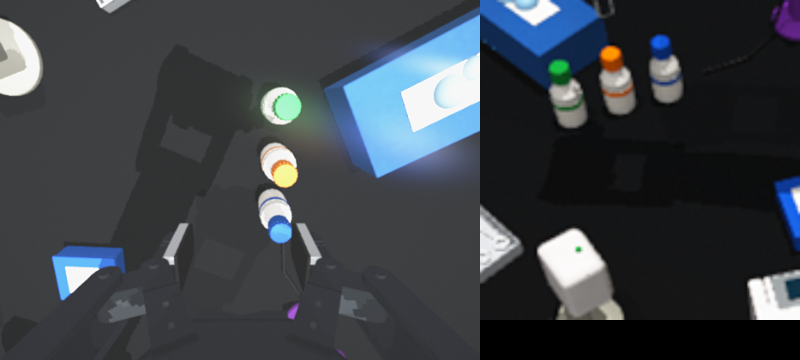

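All three bottles stand in a row. Caps in the wrist view: green (288,106), orange (286,175), blue (281,231). Checking numerically.

```bash
python3 - <<'E'
from h import *
f,t=pickle.load(open("w3.pkl","rb"));k=7/6
g,o,b=[at(f,(u*k,v*k),.106)[:2] for u,v in((288,106),(286,175),(281,231))]
x=(g-b)/np.linalg.norm(g-b);print(g,o,b,np.linalg.norm(g-b),(o-b)@x,np.cross(x,o-b))
E
```

```text
[ 0.5450939  -0.42460811] [ 0.47273846 -0.40183752] [ 0.40533429 -0.37625108] 0.1478889768812013 0.0720653049291768 -0.0021400173230210623<stdin>:4: DeprecationWarning: Arrays of 2-dimensional vectors are deprecated. Use arrays of 3-dimensional vectors instead. (deprecated in NumPy 2.0)
```

servo_tool --moves '[[[-8, -26, -8, 0, 0, 0, 60], [-14, -50, -14, 0, 0, 0, 60], [-16, -54, -14, 0, 0, 0, 60], [-16, -54, -14, 0, 0, 0, 60], [-16, -54, -14, 0, 0, 0, 60], [-16, -54, -12, 0, 0, 0, 60], [-16, -54, -10, 0, 0, 0, 60], [-16, -54, -5, 0, 0, 0, 60], [-16, -54, -4, 0, 0, 0, 60], [-16, -54, 0, 0, 0, 0, 60], [-16, -54, 0, 0, 0, 0, 60], [-10, -35, 0, 0, 0, -5, 60]]]'

```text
time: 9.18
tool_pos: [0.52, 0.2677, 0.3491]
tool_rot: [0.0, 0.993, -0.121, -0.0]
contact_force: [0.2, -0.7, -0.5]
gripper_width: 0.705
grasp_force: 0.0
```

```bash
python3 go.py .52 .27 .35 -14 0;python3 - <<'E'
from h import *
from plant import manip
manip.grab_frame("wrist")
f=manip.grab_frame("wrist");pickle.dump(f,open("w4.pkl","wb"));cv2.imwrite("pics/w4.png",f["image"])
for r,p in((-14,71),(-14,82)):
    u=np.radians(r);e=np.array([np.cos(u),np.sin(u),0]);c=np.array([.5345,.273,.119])+.085*e
    print(proj(f,c+p/1000*(-.5*e+[0,0,.866])))
print(proj(f,[.5345,.273,.127]))
E
```

```text
t 9.18 pos [0.52   0.2677 0.3491] turn [0.  0.  0.1] shift after turn mm [-0.6 -2.2 -0.9] shift before turn [-0.6 -2.2 -0.9] F [ 0.2 -0.7 -0.5] w 0.705 gf 0.0 j [ 0.35 -0.08  1.58 -0.    1.65  2.16]
[276.89685358 133.36630746]
[276.69596513 139.93903932]
[277.71764137 173.66806775]
```

View pics/w4.png

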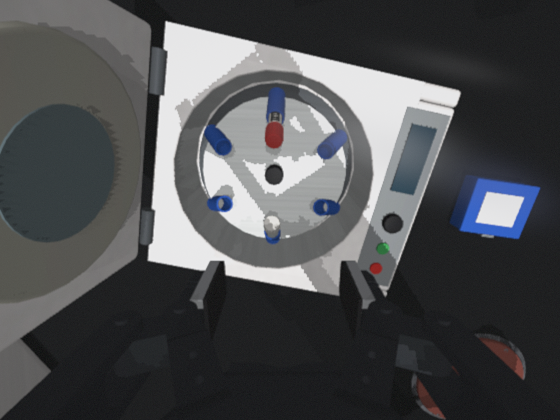

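Hub at (274,175), red cap at (274,134), about 3 px left of prediction, direction about -15°. So I take the rotor at (.535,.275) and pre-grasp 160 mm up the tube axis.

servo_tool --moves '[[[0, 0, 0, 0, 10, 0, 45], [0, 0, 0, 0, 10, 0, 45], [0, 0, 0, 0, 10, 0, 45], [0, 0, 0, 0, 0, 0, 45]]]'

```text
time: 9.78
tool_pos: [0.5181, 0.2652, 0.3476]
tool_rot: [0.033, 0.959, -0.118, 0.255]
contact_force: [0.5, 0.5, -0.1]
gripper_width: 0.524
grasp_force: 0.0
```

```bash
python3 go.py .5398 .2737 .2576 -15 30
```

```text
t 9.78 pos [0.5181 0.2652 0.3476] turn [-0.3  0.2  0.9] shift after turn mm [-28.8 -13.8  87.3] shift before turn [-28.3 -13.8  87.5] F [ 0.5  0.5 -0.1] w 0.524 gf 0.0 j [ 0.5  -0.31  1.83 -0.37  1.24  2.37]
```

servo_tool --moves '[[[-14, -7, 15, 0, 0, 1, 45], [-14, -7, 35, 0, 0, 0, 45], [0, 0, 35, 0, 0, 0, 45], [0, 0, 2, 0, 0, 0, 45], [0, 0, 0, 0, 0, 0, 45]]]'

```text
time: 10.4
tool_pos: [0.5432, 0.2746, 0.2619]
tool_rot: [0.029, 0.957, -0.128, 0.257]
contact_force: [-0.8, -0.3, 0.6]
gripper_width: 0.528
grasp_force: 0.0
```

```bash
python3 go.py .5847 .2617 .177 -15 30;python3 - <<'E'
from h import *
from plant import manip
f=manip.grab_frame("wrist");pickle.dump(f,open("w5.pkl","wb"));cv2.imwrite("pics/w5.png",f["image"])
u=np.radians(-15);e=np.array([np.cos(u),np.sin(u),0]);c=np.array([.535,.275,.119])+.085*e
for p in(45,60,71,82): print(p,proj(f,c+p/1000*(-.5*e+[0,0,.866])))
E
```

```text
t 10.4 pos [0.5432 0.2746 0.2619] turn [-0.4 -0.  -0.3] shift after turn mm [-4.8  1.8 95.2] shift before turn [-4.8  2.5 95.2] F [-0.8 -0.3  0.6] w 0.528 gf 0.0 j [ 0.49 -0.2   1.88 -0.39  1.09  2.45]
45 [285.19783126 216.78167677]
60 [285.22842655 222.59707364]
71 [285.25322366 227.31038213]
82 [285.28033117 232.46283768]
```

View pics/w5.png

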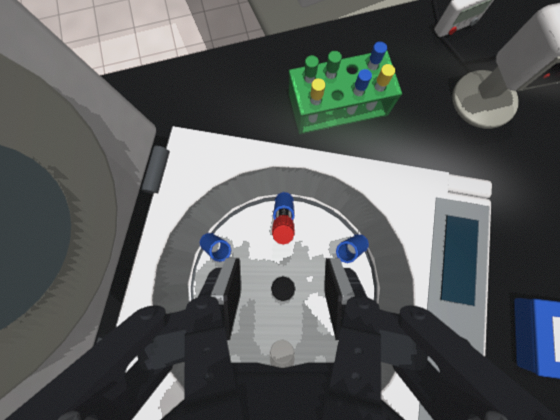

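Cap top at (283,235), within 1.5 mm of prediction and centred between the fingers (283). Going down the axis.

servo_tool --moves '[[[-4, 1, 15, 0, 0, 0, 45], [-2, 0, 25, 0, 0, 0, 45], [0, 0, 25, 0, 0, 0, 45], [0, 0, 18, 0, 0, 0, 45], [0, 0, 10, 0, 0, 0, 45], [0, 0, 0, 0, 0, 0, 45]]]'

```text
time: 11.2
tool_pos: [0.5819, 0.2641, 0.1764]
tool_rot: [0.03, 0.958, -0.127, 0.257]
contact_force: [-0.8, -0.3, -0.3]
gripper_width: 0.528
grasp_force: 0.0
```

```bash
python3 go.py .584 .2620 .177 -15 30
```

```text
t 11.2 pos [0.5819 0.2641 0.1764] turn [-0.4  0.1 -0.2] shift after turn mm [2.6 1.5 0.8] shift before turn [2.6 1.5 0.7] F [-0.8 -0.3 -0.3] w 0.528 gf 0.0 j [ 0.44 -0.06  1.9  -0.41  0.92  2.46]
```

servo_tool --moves '[[[1, 0.5, 0, 0, 0, 0, 10], [0, 0, 0, 0, 0, 0, 10], [0, 0, 0, 0, 0, 0, 10], [0, 0, 0, 0, 0, 0, 10], [0, 0, 0, 0, 0, 0, 10]]]'

```text
time: 11.82
tool_pos: [0.5831, 0.264, 0.1787]
tool_rot: [0.029, 0.957, -0.127, 0.258]
contact_force: [-2.6, 0.4, 5.4]
gripper_width: 0.172
grasp_force: 58.7
```

```bash
python3 go.py .584 .2620 .177 -15 30
```

```text
t 11.82 pos [0.5831 0.264  0.1787] turn [-0.5 -0.1 -0.2] shift after turn mm [0.4 1.7 2.2] shift before turn [0.4 1.7 2.2] F [-2.6  0.4  5.4] w 0.172 gf 58.7 j [ 0.44 -0.06  1.9  -0.41  0.92  2.46]
```

servo_tool --moves '[[[0, 0, -6, 0, 0, 0, 10], [0, 0, -12, 0, 0, 0, 10], [0, 0, -16, 0, 0, 0, 10], [0, 0, -18, 0, 0, 0, 10], [0, 0, -20, 0, 0, 0, 10], [0, 0, -25, 0, 0, 0, 10], [0, 0, -25, 0, 0, 0, 10], [0, 0, 0, 0, 0, 0, 10]]]'

```text
time: 12.82
tool_pos: [0.5236, 0.2795, 0.2869]
tool_rot: [0.028, 0.957, -0.127, 0.259]
contact_force: [-0.0, 0.1, -0.4]
gripper_width: 0.175
grasp_force: 58.5
```

```bash
python3 go.py .588 -.097 .26 -15 0;python3 - <<'E'
from h import *
from plant import manip
f=manip.grab_frame("wrist");g=manip.grab_frame("scene");pickle.dump((f,g),open("w6.pkl","wb"))
cv2.imwrite("pics/w6.png",np.hstack([f["image"][:,140:420],cv2.resize(g["image"][130:340,140:400],(520,420))]))
E
```

```text
t 12.82 pos [0.5236 0.2795 0.2869] turn [ -0.7 -30.2  -0.1] shift after turn mm [159.7 347.   26.9] shift before turn [126.  347.7  99.4] F [-0.   0.1 -0.4] w 0.175 gf 58.5 j [ 0.52 -0.25  1.89 -0.39  1.14  2.45]
```

View pics/w6.png

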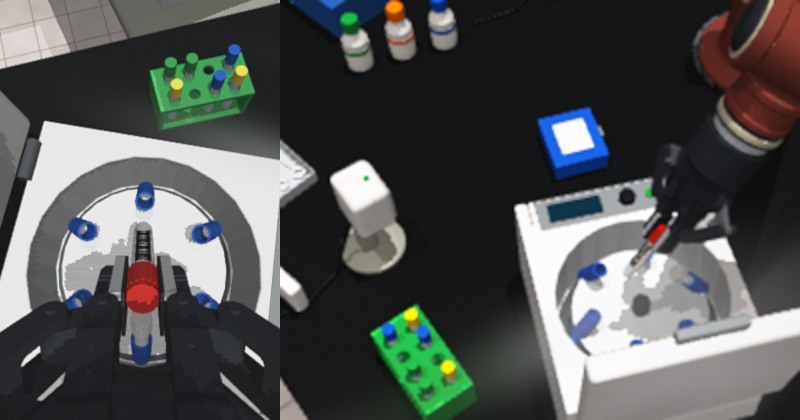

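The tube is drawn out, in line with the gripper, with its code facing the wrist camera (+tool x). Carry it upright to before the reader.

servo_tool --moves '[[[0, 0, 0, 0, -10, 0, 10], [0, 0, 0, 0, -10, 0, 10], [0, 0, 0, 0, -10, 0, 10], [10, 20, 0, 0, 0, 0, 10], [18, 40, 0, 0, 0, 0, 10], [22, 47, 3, 0, 0, 0, 10], [22, 47, 3, 0, 0, 0, 10], [22, 47, 4, 0, 0, 0, 10], [22, 47, 4, 0, 0, 0, 10], [20, 45, 4, 0, 0, 0, 10], [14, 35, 4, 0, 0, -7, 10], [10, 19, 4, 0, 0, -8, 10]]]'

```text
time: 14.42
tool_pos: [0.5904, -0.0994, 0.252]
tool_rot: [-0.005, 1.0, 0.001, -0.0]
contact_force: [0.0, 0.6, -0.6]
gripper_width: 0.175
grasp_force: 58.6
```

```bash
python3 go.py .592 -.096 .26 0 0;python3 - <<'E'
from h import *
from plant import manip
f=manip.grab_frame("wrist");g=manip.grab_frame("scene");pickle.dump((f,g),open("w7.pkl","wb"))
cv2.imwrite("pics/w7.png",np.hstack([f["image"][:,140:420],cv2.resize(g["image"][130:340,140:400],(520,420))]))
E
```

```text
t 14.43 pos [ 0.5904 -0.0994  0.252 ] turn [-0.5  0.   0.1] shift after turn mm [ 1.6 -3.4 -8. ] shift before turn [ 1.6 -3.5 -8. ] F [ 0.   0.6 -0.6] w 0.175 gf 58.6 j [-0.29 -0.01  1.67  0.01  1.49  1.27]
```

View pics/w7.png

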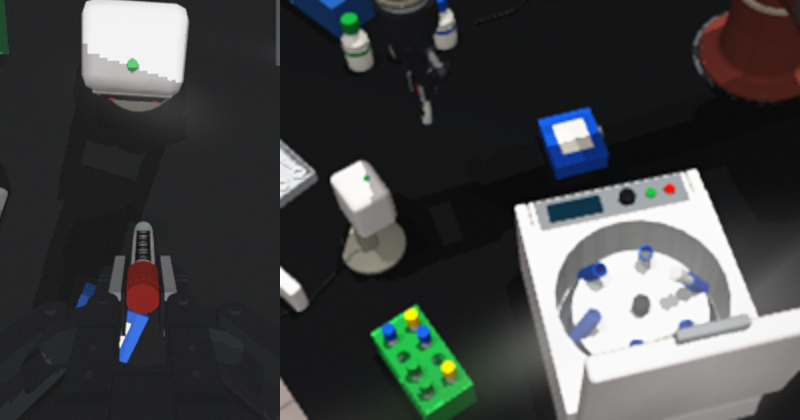

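Reader head spans columns 82–187 of the crop (centre about 275 in the full image), front edge near row 95, level with the tool; the tube is at column 283.

```bash
python3 - <<'E'
from h import *
f,g=pickle.load(open("w7.pkl","rb"))
for q in((222,50),(327,50),(226,92),(324,93)):print(q,at(f,q,.150).round(4))
for q in((229,99),(322,98)):print(q,at(f,q,.085).round(4))
s=[(330+0,0)]
# tube bottom pixel (wrist) at column 283,row 222 -> height if at TCP x,y
for z in(.175,.18,.185,.19):print(z,proj(f,[.5904+.006,-.0994,z]),proj(f,[.5904,-.0994,z]))
E
```

```text
(222, 50) [ 0.7134 -0.0562  0.15  ]
(327, 50) [ 0.7135 -0.1292  0.15  ]
(226, 92) [ 0.6863 -0.0574  0.15  ]
(324, 93) [ 0.6858 -0.1284  0.15  ]
(229, 99) [ 0.6849 -0.0477  0.085 ]
(322, 98) [ 0.686  -0.1347  0.085 ]
0.175 [283.22603782 220.74715687] [283.19592207 228.3417122 ]
0.18 [283.18296203 223.07419774] [283.15255435 230.81649627]
0.185 [283.13792048 225.50743268] [283.10722512 233.40321374]
0.19 [283.09077548 228.05430065] [283.05979824 236.10963437]
```

servo_tool --moves '[[[1, -2, 10, 0, 0, 0, 10], [2, -3, 25, 0, 0, 0, 10], [0, 0, 30, 0, 0, 0, 10], [0, 0, 22, 0, 0, 0, 10], [0, 0, 12, 0, 0, 0, 10], [0, 0, 6, 0, 0, 0, 10], [0, 0, 0, 0, 0, 0, 10], [0, 0, 0, 0, 0, 0, 10], [0, 0, 0, 0, 0, 0, 10], [0, 0, 0, 0, 0, 0, 10]]]'

```text
time: 15.78
tool_pos: [0.5945, -0.0913, 0.1497]
tool_rot: [-0.004, 1.0, 0.0, 0.002]
contact_force: [0.1, -0.1, -0.7]
gripper_width: 0.175
grasp_force: 58.6
```

```bash
python3 go.py .593 -.094 .147 0 0;python3 - <<'E'
from h import *
from plant import manip
g=manip.grab_frame("scene");t=manip.grab_frame("top")
for f,n in((g,"S"),(t,"T")):
    print(n,"cap c",proj(f,[.593,-.094,.148]),"bottom",proj(f,[.593,-.094,.077]),"win",proj(f,[.683,-.094,.115]))
cv2.imwrite("pics/w8.png",np.hstack([cv2.resize(g["image"][190:270,160:240],(480,480),interpolation=2),cv2.resize(t["image"][115:195,285:338],(318,480),interpolation=2)]))
E
```

```text
t 15.78 pos [ 0.5945 -0.0913  0.1497] turn [-0.5 -0.2  0. ] shift after turn mm [-1.5  2.7  2.7] shift before turn [-1.6  2.7  2.7] F [ 0.1 -0.1 -0.7] w 0.175 gf 58.6 j [-0.28  0.07  1.76  0.01  1.31  1.29]
S cap c [216.2215781  198.92766693] bottom [219.27843194 213.95655403] win [190.88494014 222.37525465]
T cap c [315.98062005 165.83980345] bottom [314.37679476 170.71903368] win [314.78786321 143.6907532 ]
```

View pics/w8.png

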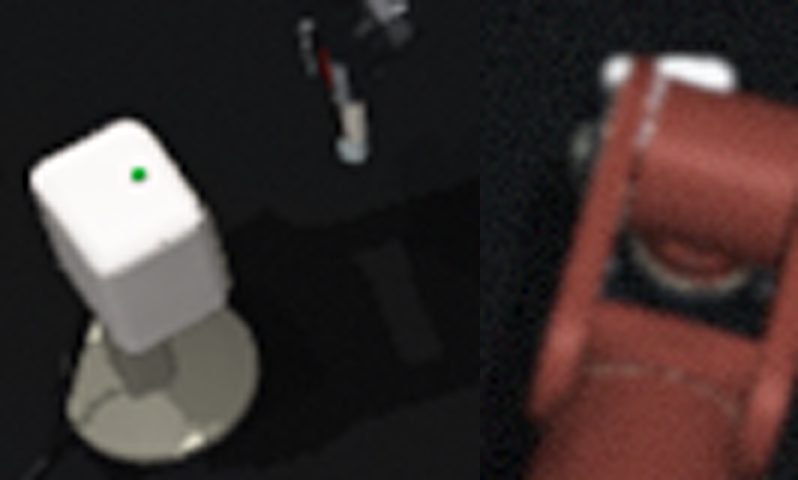

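In the scene crop the tube hangs upright about 9 cm before the reader, with its bottom at (218.7,216.3), within the calibration error of the expected place. All values are inside tolerance, so I hand it in.

```bash
python3 -c "
from plant import manip
print(manip.job_done())"
```

```text
the job is handed in; nothing more can be done
None
```

I handed the job in at 15.8 s of robot time: by my measurements the control bottle stands in its gap within about 3 mm, and the sample tube is held upright and still about 9 cm before the window with its code facing it; the hand-in returned no verdict.

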